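Pass a dish carrier through the check flap of a bench hood

ROBOT

A 6-joint arm with a two-finger parallel gripper is mounted at the origin on the work surface. World frame = base frame: x ahead of the robot, y to its left, z up, the work surface at z = 0. Lengths are in m, angles in rad, forces in N, time in s.
With the tool pointing down it reaches from about 0.35 to 1 m from the base axis. Payload 7.1 kg.
Tool frame: the origin (TCP) lies midway between the tips of the shut fingers; the grasp point (between the pads) lies 19 mm behind it (env.grip_depth is the distance from the TCP to the grasp point, in m); z points along the fingers, x is the direction in which the jaws open and shut, and the axes are right-handed (so a half turn about z gives the same grasp; the last joint's range is limited). The gripper opens to 85 mm and grips with 20 to 120 N. Pads are 22 mm wide; open, the fingers measure 114 mm over their backs; the gripper's body (76 mm by 85 mm) begins 54 mm behind the grasp point. The pads swing forward as they close: fully open they stand 13 mm farther back than shut.
Start: joints at [1.131, 0.423, 1.63, -0, 1.089, -0.019], TCP at [0.255, 0.57, 0.231] pointing down, gripper open.
Joint ranges: [-3, 3], [-0.9, 2.11], [0.09, 2.58], [-1.31, 4.45], [0.11, 2.69], [-2.54, 2.54]. Speed limits (rad/s): [2.39, 2.39, 3.01, 3.14, 3.14, 3.14].

INTERFACE

Orientations are given as [roll, pitch, yaw] about the fixed x, y, z axes, in that order (R = Rz(yaw) Ry(pitch) Rx(roll)).
In Python, from plant import env, capture, camera_params gives the robot as it stands.
- The arm moves only by the tool servo_tool, never from a script. Its argument "motion" is one flat list of numbers, 5 for each row, row after row: the opening, from -1 (shut) to 1 (fully open), so that 0 is half open, then the shift along the world's x, y, z each as a share of 25 cm, from -1 to 1, then the turn about the world's z as a share of 45 degrees, from -1 to 1. In form: [hand, tx, ty, tz, twist, hand, tx, ty, tz, twist, ...]. A call has 1 to 20 rows; each row is the pose to reach, as a shift and turn from the pose measured when the call began; what a row does not reach only later rows make up. A row lasts 1/12 s, in which the tool goes at most 41.7 mm and 7.16 degrees, less where a joint would pass 70% of its speed; a pose out of reach is approached as far as the arm can. A call with a number of a shift or a turn outside -1 to 1 is refused whole. A call with a gripper value outside its range is refused whole. The fingers move at their own pace and stop on an object; "newtons" is the grip in N (left out, the last holds). Time passes only in rows, so rows that repeat a pose let the fingers close. It gives the time, the measured TCP pose, the force and the opening at its end, in the units of the state.
- env.get_state(): the state, without advancing time (a new reading comes with each control period).
- capture(name): name is "scene" or "top" or "wrist"; returns (picture, depth): 400x640x3 uint8, red, green, blue; 400x640 float32, m along the optical axis (not along the pixel's ray), 0 where there is no reading.
- camera_params(name): a dict with "fx", "fy", "cx", "cy" (pixels), "cam_to_world" (4x4, takes a point from camera to world coordinates); the wrist camera has in their place "hand_eye" (4x4, takes a point from camera to tool coordinates, whose origin is the TCP and whose axes are the tool frame's). Camera axes: x right, y up, looking along -z (the intrinsics and any distortion apply to the point x, -y, -z); pixel columns grow to the right and rows downward; lengths in m; the calibration is good to about 2 mm. The wrist camera is an equidistant fisheye: a pixel r from the principal point sees the ray r / f radians off the axis. A picture is of the moment at which its call begins: read the wrist's pose just before it. camera_params takes no time and is no camera call.
- env.finish_job(): hands the job in, once; it reports no verdict.
The state is a dict: "t": time; "joint_positions": joint angles; "dq": joint speeds; "effort": joint torques, N m; "position": TCP position; "tool_rot": TCP orientation; "force": force on the tool from outside, world axes, zero at the start; "torque": the same for the moment, N m; "gripper_width": finger opening in m.
Only numpy, scipy, OpenCV 4.12 (cv2) and the standard library are available. Lean on these libraries where they do the work, as an engineer would, in place of code of your own. Each camera call takes 0.05 s, during which the arm holds its last target.

TASK

Slide the dish carrier by its tail through the swinging flap into the clear hood until the flap, opened by the tray alone, drops shut behind it, then draw it gently back until the tray bears on the inside of the shut flap and give it a light, steady tug of half a second or so (about 8 newtons more than it takes to slide it) to prove that the flap holds. Let go and leave it there, tray behind the shut flap and only the tail in front of it, with the dish lying flat in the tray; do not lift or force anything, and leave the other things on the bench alone.

Things in the scene. Friction and masses are not known exactly. Their poses are not given: they have to be found in the camera images.
- hood: Clear plastic hood without a floor, aluminium edges, fixed on the bench. Origin: on the bench, centre of its open mouth; +x points level into the hood, z up. Inside 112 mm wide, 78 mm high; roof's top at 82 mm. Two aluminium guide cheeks 30 mm high flare out before the mouth, to 45 mm in front of it, about 150 mm apart there. It stands up to 20 N from carrier or robot.
- hood_back (a point): Middle of the inner face of the hood's back wall, 180 mm in from the mouth, 30 mm up.
- yoke_nominal (a point): Nominal middle of the flap's hinge, 62 mm up, 36 mm before the mouth. The flap hangs on an aluminium yoke in front of the mouth (posts 88 mm either side of the lane's middle, cross-bar 12 mm thick, top 78 mm up). It can be clamped anywhere along the lane: the true flap plane, not measured, lies up to 30 mm before or behind this point along the hood's x.
- flap (a joint): Angle (rad) of the steel flap: 0 hangs shut, positive swung into the hood, at most 1.3; it does not swing outward. 108 mm wide, 3 mm thick, 120 g, lower edge 14 mm up. Only the tray opens it; it rides on the tray and falls shut once the tray's rear is 42 mm past it; then it stops the tray (the tail passes below). Over 12 N from the tray spoils it.
- carrier: Loose aluminium dish carrier, about 350 g (varies). Origin: centre of the tray's underside; +x is its front, which goes in first; z up. Tray 104 x 104 mm, walls 35 mm high, 5 mm thick, floor 6 mm. A flat tail 40 mm wide, 8 mm thick runs back to x = -197 mm; on it stands an upright grip fin 12 mm thick (along y), x = -193 to -157 mm, from 8 to 52 mm height. Sliding it takes about 2.5 to 6 N.
- carrier_fin (a point): Middle of the top edge of the carrier's fin: 175 mm behind the carrier's origin, 52 mm above its underside.
- carrier_rear (a point): Middle of the outer face of the tray's rear wall, 20 mm up: 52 mm behind the carrier's origin.
- dish: Round lidded dish, amber with a clear lid, 90 mm across and 15 mm high, 40 g, lying loose in the tray. Origin: centre of its underside.
- dish_stack: Bystander: stack of four lidded dishes, 90 mm across, 60 mm high. Origin: centre of its underside.
- tip_box: Bystander: white box with a blue lid, 85 x 120 x 63 mm. Origin: centre of its underside.
- tube_rack: Bystander: blue rack with capped tubes, 80 x 180 mm, 97 mm high over the caps. Origin: centre of its underside.
Not all that is in view belongs to the job. Of the things that look like the dish, the smallest one is meant.

How it is judged:
On the way, in this order (a step that is already met when the one before it is completed fails the run):
1. the tray is wholly past the flap and the flap has fallen shut behind it (value of joint flap between -0.15 and 0.09 rad and x of carrier_rear in the frame of flap above 0.025 m and contact force between carrier and flap below 0.5 N), for 0.1 s.
2. drawn back, the tray's rear wall bears on the shut flap with more than 3 N, held for 0.3 s (value of joint flap between -0.15 and 0.09 rad and x of carrier_rear in the frame of flap between -0.01 and 0.012 m and contact force between carrier and flap above 3 N), for 0.3 s.
At the end, for the whole second after the job is handed in: The flap hangs shut (between -0.15 and 0.09 rad); the carrier lies flat and still, released, with the tray's rear wall at the flap, at most 12 mm behind it and at most 10 mm out past its hanging plane, in line with the hood within 0.12 rad; the dish lies flat on the tray's floor (value of joint flap between -0.15 and 0.09 rad and x of carrier_rear in the frame of flap between -0.01 and 0.012 m and angle between the x axis of carrier and the x axis of hood, either way round below 0.12 rad and angle between carrier's own z axis and vertical below 0.05 rad and angle between dish's own z axis and vertical below 0.08 rad and horizontal distance between dish and carrier below 0.008 m and z of dish in the frame of carrier below 0.012 m and linear speed of carrier below 0.01 m/s and contact force between the fingers and carrier below 0.1 N); the robot touches nothing.
It fails at once if tray and flap are pressed together with more than 12 N (contact force between carrier and flap above 12 N).
It fails at once if the carrier or the robot presses on the hood with more than 20 N (contact force between any of carrier, the arm, the fingers and hood above 20 N).
It fails at once if the robot touches the flap (only the tray opens it) (contact force between any of the arm, the fingers and flap above 0.5 N).
It fails at once if the carrier is lifted or tipped (height (world z) of carrier above 0.03 m or angle between carrier's own z axis and vertical above 0.3 rad).
It fails at once if a bystander is shifted by more than 15 mm (distance of any of dish_stack, tip_box, tube_rack from where it was at the start of the episode above 0.015 m).
It also fails if it takes over 67 s, if anything falls off the work surface, if the arm or the gripper's body presses on something with over 40 N, if the wrist force passes 120 N, or if a joint passes its speed limit or range.

## Working session

There is one attempt and no reset: what is moved stays moved. The work goes in short steps, Python scripts to look and compute and a tool call to move; the robot and the scene stay as the last step left them, time stands still between calls to the robot, and variables do not carry over. Pictures are saved under pics/ and viewed, and the job is handed in when it is done.

Besides the shell and the picture viewer there is one more tool, called after "Emit:" as a command line: name --argument value ..., lists and objects as JSON in quotes. servo_tool: Moves the arm, as the interface text tells. Its arguments: {"type":"object","properties":{"motion":{"type":"array"},"newtons":{"type":"number"}},"required":["motion"]}

```bash
mkdir -p pics; ls; cat > h.py <<'E'
import numpy as np, cv2, json
from plant import env, capture, camera_params
def snap(n,f):
    p,d=capture(n); cv2.imwrite(f'pics/{f}.png',p[:,:,::-1]); np.savez(f'pics/{f}.npz',p=p,d=d); return p,d
def ray(n,u,v):
    c=camera_params(n); T=np.array(c['cam_to_world'])
    r=np.array([(u-c['cx'])/c['fx'],-(v-c['cy'])/c['fy'],-1.])
    return T[:3,3],T[:3,:3]@r
def onz(n,u,v,z):
    o,r=ray(n,u,v); return o+r*(z-o[2])/r[2]
def pt(n,u,v,d):
    o,r=ray(n,u,v); return o+r*d
E
python3 - <<'E'
from h import *
snap('scene','s0'); snap('top','t0'); s=env.get_state(); print(s)
for n in('scene','top'): print(camera_params(n))
E
```

```text
pics
{'t': 0.1, 'joint_positions': array([ 1.13100375e+00,  4.23757159e-01,  1.63061986e+00, -1.17522249e-05,
        1.08857247e+00, -1.90059960e-02]), 'dq': array([ 0.00074993, -0.00195139, -0.00010963,  0.00065865,  0.00115575,
        0.00047127]), 'effort': array([ 5.49095530e-04, -5.58421111e+01, -2.82444727e+01,  3.02274873e-05,
        3.09928968e-03, -1.93675604e-06]), 'position': array([0.25507345, 0.57004464, 0.23062548]), 'tool_rot': array([-3.14157727e+00,  1.35678427e-03,  1.15001521e+00]), 'force': array([ 0.14807687,  0.74883937, -0.38562106]), 'torque': array([-0.04183389,  0.01858299,  0.02180321]), 'gripper_width': 0.08545876316944641}
{'fx': 406.91327920306264, 'fy': 406.91327920306264, 'cx': 322.7232022064478, 'cy': 193.86356436550975, 'cam_to_world': array([[-0.39637597, -0.74407909,  0.5378033 ,  1.06171525],
       [ 0.91799136, -0.32972692,  0.22039062,  0.2095989 ],
       [ 0.01334017,  0.58105633,  0.813754  ,  0.8690064 ],
       [ 0.        ,  0.        ,  0.        ,  1.        ]])}
{'fx': 398.89104055648636, 'fy': 398.89104055648636, 'cx': 321.36078617385886, 'cy': 204.57338548169406, 'cam_to_world': array([[-1.66852705e-02,  9.79124333e-01, -2.02576261e-01,
         3.05448984e-01],
       [-9.99857786e-01, -1.68359008e-02,  9.79667949e-04,
        -2.01441231e-03],
       [-2.45133711e-03,  2.02563798e-01,  9.79266000e-01,
         1.17876894e+00],
       [ 0.00000000e+00,  0.00000000e+00,  0.00000000e+00,
         1.00000000e+00]])}
```

View pics/s0.png

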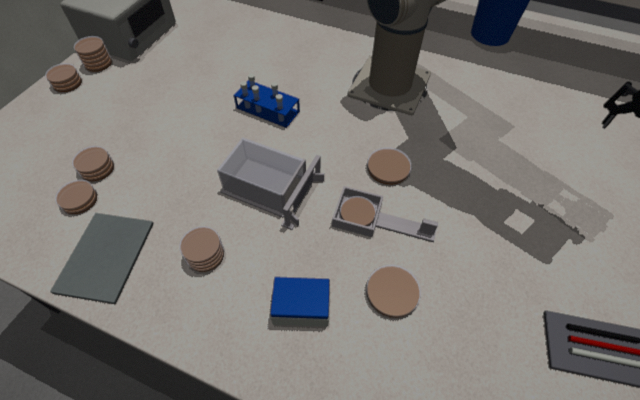

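View pics/t0.png

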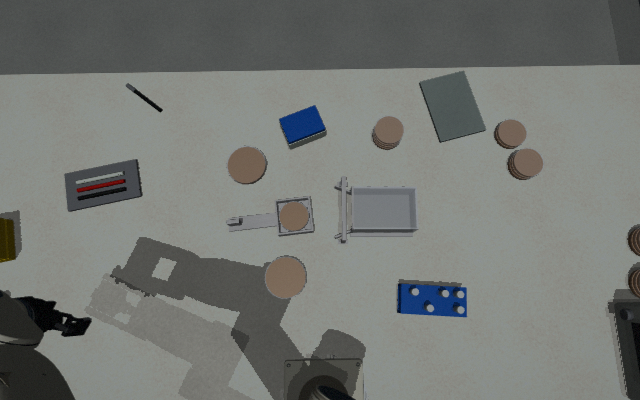

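The dish lies in the tray at top (294,216), scene (357,211). Things that could be taken for it are the larger discs at top (247,165) and (285,277) and the stacks at top (388,132), (510,133) and (525,163). I choose the smallest, the one in the tray. The carrier's tail runs left to the fin at top (235,220), and the hood is at (383,209) with the yoke bar at about (345,210). Next is a close crop.

```bash
python3 - <<'E'
from h import *
for n,b in(('t0',(215,150,215,110)),('s0',(210,130,240,125))):
    im=cv2.imread(f'pics/{n}.png'); x,y,w,h=b
    cv2.imwrite(f'pics/{n}c.png',cv2.resize(im[y:y+h,x:x+w],None,fx=3.3,fy=3.3,interpolation=cv2.INTER_CUBIC))
E
```

```text
(no output)
```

View pics/t0c.png

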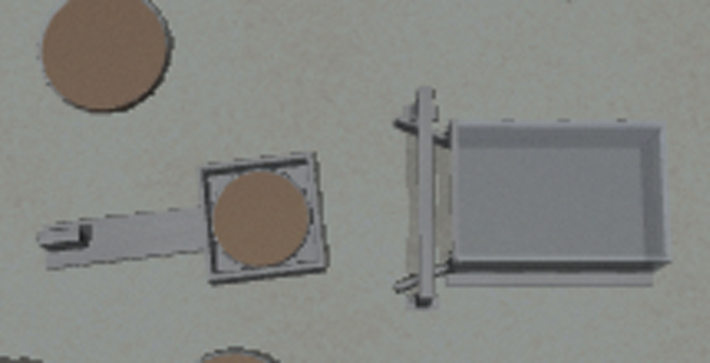

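View pics/s0c.png

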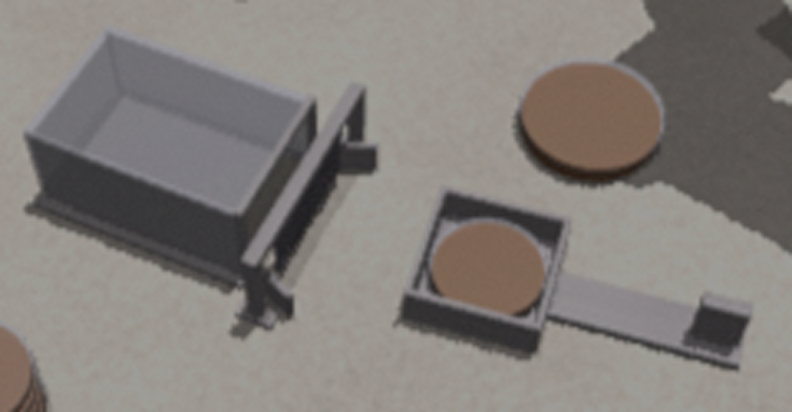

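```bash
python3 - <<'E'
from h import *
def T(u,v,z): return onz('top',215+u/3.3-.35,150+v/3.3-.35,z)
def S(u,v,z): return onz('scene',210+u/3.3-.35,130+v/3.3-.35,z)
P=lambda n,p:print(n,np.round(p,4))
for n,u,v,z in [('roofNL',453,121,.082),('roofFL',664,124,.082),('roofFR',669,264,.082),('roofNR',448,265,.082),
 ('barL',425,87,.078),('barR',425,302,.078),('bar e1',418,195,.078),('bar e2',433,195,.078),
 ('tray rl',202,168,.035),('fl',315,152,.035),('fr',328,270,.035),('rr',211,284,.035),('finend',38,239,.052),('finfront',86,229,.052),
 ('dish',260,217,.021)]: P('T '+n,T(u,v,z))
for n,u,v,z in [('roofFL',110,32,.082),('roofNL',316,103,.082),('roofNR',243,212,.082),('roofFR',28,133,.082),
 ('barL',360,90,.078),('barR',252,258,.078),
 ('tray fl',445,190,.035),('rl',568,218,.035),('fr',405,295,.035),('rr',538,325,.035),('fin rear',748,310,.052),('fin front',703,297,.052)]: P('S '+n,S(u,v,z))
d=np.load('pics/t0.npz')['d']
for u,v in [(343.5,195),(343.5,210),(343.5,225),(236,219),(239,221),(232,222),(294,216),(378,189),(378,229)]:
    P((u,v),pt('top',u,v,d[int(v),int(u)]))
E
```

```text
T roofNL [ 0.5837 -0.0906  0.082 ]
T roofFL [ 0.5779 -0.2715  0.082 ]
T roofFR [ 0.4568 -0.2679  0.082 ]
T roofNR [ 0.4591 -0.0824  0.082 ]
T barL [ 0.6155 -0.0676  0.078 ]
T barR [ 0.4288 -0.0624  0.078 ]
T bar e1 [ 0.5202 -0.059   0.078 ]
T bar e2 [ 0.52   -0.0718  0.078 ]
T tray rl [0.5564 0.1302 0.035 ]
T fl [0.5692 0.0295 0.035 ]
T fr [0.4631 0.0193 0.035 ]
T rr [0.4525 0.1216 0.035 ]
T finend [0.4921 0.27   0.052 ]
T finfront [0.5002 0.2286 0.052 ]
T dish [0.5138 0.0797 0.021 ]
S roofFL [ 0.4651 -0.264   0.082 ]
S roofNL [ 0.4654 -0.084   0.082 ]
S roofNR [ 0.5796 -0.0891  0.082 ]
S roofFR [ 0.5796 -0.2685  0.082 ]
S barL [ 0.4366 -0.0599  0.078 ]
S barR [ 0.6103 -0.0669  0.078 ]
S tray fl [0.4689 0.0263 0.035 ]
S rl [0.4556 0.1219 0.035 ]
S fr [0.5696 0.0346 0.035 ]
S rr [0.5544 0.1322 0.035 ]
S fin rear [0.4923 0.2671 0.052 ]
S fin front [0.4947 0.2347 0.052 ]
(343.5, 195) [ 0.5594 -0.0662  0.0796]
(343.5, 210) [ 0.517  -0.0652  0.0756]
(343.5, 225) [ 0.4739 -0.0638  0.0784]
(236, 219) [0.5008 0.2424 0.0505]
(239, 221) [0.4962 0.2353 0.0426]
(232, 222) [0.492  0.2532 0.0524]
(294, 216) [0.5112 0.0777 0.0251]
(378, 189) [ 0.5747 -0.1642  0.0817]
(378, 229) [ 0.4618 -0.1602  0.0728]
```

Emit:
servo_tool --motion '[1,0.48,-0.64,0,-0.7,1,0.48,-0.64,0,-0.7,1,0.48,-0.64,0,-0.7,1,0.48,-0.64,0,-0.7,1,0.48,-0.64,0,-0.7,1,0.48,-0.64,0,-0.7,1,0.48,-0.64,0,-0.7,1,0.48,-0.64,0,-0.7]'

```text
t: 0.77
position: [0.375, 0.4102, 0.2305]
tool_rot: [-3.141, 0.002, 0.6]
force: [0.4, 0.5, -0.0]
gripper_width: 0.0852
```

Emit:
servo_tool --motion '[1,0.48,-0.64,-0.36,-0.62,1,0.48,-0.64,-0.36,-0.62,1,0.48,-0.64,-0.36,-0.62,1,0.48,-0.64,-0.36,-0.62,1,0.48,-0.64,-0.36,-0.62,1,0.48,-0.64,-0.36,-0.62,1,0.48,-0.64,-0.36,-0.62,1,0.48,-0.64,-0.36,-0.62,1,0.48,-0.64,-0.36,-0.62,1,0.48,-0.64,-0.36,-0.62]'

```text
t: 1.6
position: [0.4945, 0.2519, 0.1413]
tool_rot: [-3.141, 0.001, 0.116]
force: [-0.0, 0.3, 0.5]
gripper_width: 0.0855
```

```bash
python3 - <<'E'
from h import *
s=env.get_state(); print(s['position'],s['tool_rot'],s['force'])
snap('wrist','w1'); c=camera_params('wrist'); print(c)
E
```

```text
[0.49454742 0.25194398 0.14125086] [-3.14065546e+00  5.47363114e-04  1.15674546e-01] [-0.02494719  0.26404753  0.49506459]
{'fx': 309.70691628693146, 'fy': 309.70691628693146, 'cx': 317.76190522138023, 'cy': 200.9365207589656, 'hand_eye': array([[ 9.99999911e-01,  1.76000114e-04,  3.82400168e-04,
         2.45181537e-04],
       [ 2.88709315e-04, -9.47839299e-01, -3.18748458e-01,
        -8.34803544e-02],
       [ 3.06354142e-04,  3.18748541e-01, -9.47839266e-01,
        -1.42994265e-01],
       [ 0.00000000e+00,  0.00000000e+00,  0.00000000e+00,
         1.00000000e+00]])}
```

View pics/w1.png

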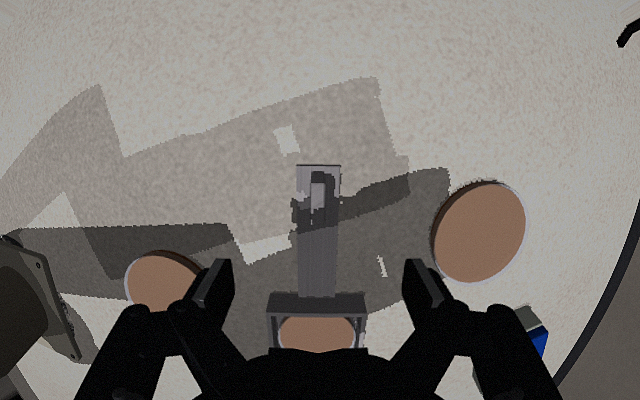

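```bash
cat >> h.py <<'E'
from scipy.spatial.transform import Rotation as Ro
def wz(u,v,z,pos,rot):
    c=camera_params('wrist'); H=np.array(c['hand_eye'])
    x,y=u-c['cx'],v-c['cy']; r=np.hypot(x,y); a=r/c['fx']
    k=np.array([np.sin(a)*x/r,-np.sin(a)*y/r,-np.cos(a)])
    R=Ro.from_euler('xyz',rot).as_matrix()
    o=R@H[:3,3]+pos; d=R@H[:3,:3]@k
    return o+d*(z-o[2])/d[2]
E
python3 - <<'E'
from h import *
im=cv2.imread('pics/w1.png'); im=im[150:355,250:385]
cv2.imwrite('pics/w1c.png',cv2.convertScaleAbs(cv2.resize(im,None,fx=2.9,fy=2.9,interpolation=cv2.INTER_CUBIC),alpha=1.6))
E
```

```text
(no output)
```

View pics/w1c.png

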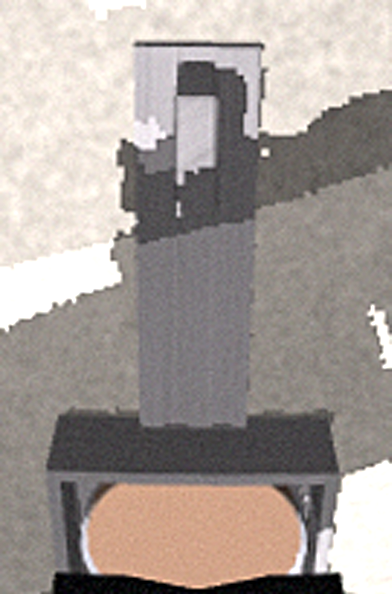

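```bash
python3 - <<'E'
from h import *
pos=np.array([0.49454742,0.25194398,0.14125086]);rot=[-3.14065546,5.47363114e-04,1.15674546e-01]
f=lambda u,v,z:wz(250+u/2.9-.33,150+v/2.9-.33,z,pos,rot)
for n,u,v,z in[('finr',197,95,.052),('finf',197,215,.052),('finl',176,130,.052),('finR',217,130,.052),('tailrl',135,43,.008),('tailrr',264,43,.008),('tailfl',142,427,.008),('tailfr',248,427,.008),('rimL',48,468,.035),('rimR',342,470,.035)]: print(n,np.round(f(u,v,z),4))
E
```

```text
finr [0.4921 0.2724 0.052 ]
finf [0.4961 0.2379 0.052 ]
finl [0.4876 0.262  0.052 ]
finR [0.4987 0.2633 0.052 ]
tailrl [0.4722 0.2752 0.008 ]
tailrr [0.5124 0.2799 0.008 ]
tailfl [0.4877 0.1306 0.008 ]
tailfr [0.5273 0.1353 0.008 ]
rimL [0.4559 0.1274 0.035 ]
rimR [0.5592 0.1386 0.035 ]
```

Emit:
servo_tool --motion '[1,0,0.012,-0.1,0,1,0,0.012,-0.2,0,1,0,0.012,-0.3,0,1,0,0.012,-0.4,0,1,0,0.012,-0.46,0,1,0,0.012,-0.5,0,1,0,0.012,-0.5,0,1,0,0.012,-0.5,0,1,0,0.012,-0.5,0]'

```text
t: 2.4
position: [0.4952, 0.2555, 0.0174]
tool_rot: [-3.14, -0.001, 0.116]
force: [0.3, 0.5, -0.2]
gripper_width: 0.0856
```

Emit:
servo_tool --motion '[0,0,0,0,0,-0.3,0,0,0,0,-0.5,0,0,0,0,-0.7,0,0,0,0,-1,0,0,0,0,-1,0,0,0,0,-1,0,0,0,0,-1,0,0,0,0,-1,0,0,0,0,-1,0,0,0,0,-1,0,0,0,0,-1,0,0,0,0]' --newtons 40

```text
t: 3.4
position: [0.4951, 0.2555, 0.0176]
tool_rot: [-3.14, -0.001, 0.116]
force: [-1.6, -0.5, 4.8]
gripper_width: 0.0114
```

```bash
python3 - <<'E'
from h import *
s=env.get_state(); print(s['position'],s['tool_rot'],s['force'],s['gripper_width'],s['torque'])
p,d=snap('top','t1'); snap('scene','s1')
a=p[150:260,215:430,::-1]
cv2.imwrite('pics/t1c.png',cv2.resize(a,None,fx=3.3,fy=3.3,interpolation=cv2.INTER_CUBIC))
E
```

```text
[0.49506649 0.25551537 0.01760765] [-3.13997938e+00 -8.98926178e-04  1.15560185e-01] [-1.58775324 -0.47937224  4.84295834] 0.011448804235229652 [-0.07876863  0.44404413 -0.25370637]
```

View pics/t1c.png

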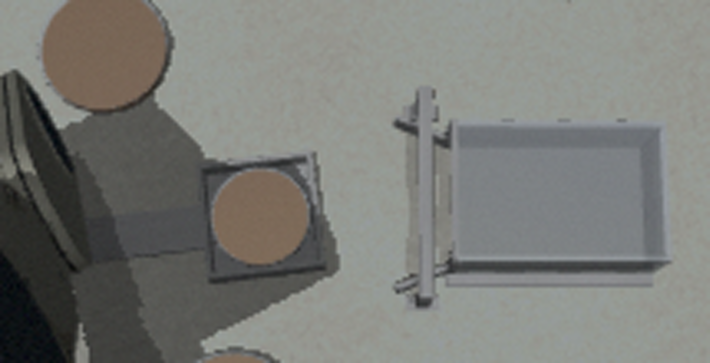

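```bash
python3 - <<'E'
from h import *
g=np.load('pics/t1.npz')['p'].astype(float).mean(2)
print(g[192:200,336:358].round().astype(int))
print(g[183:193,380:383].T.round().astype(int)); print(g[224:240,380:383].T.round().astype(int))
E
```

```text
[[148 148 130 129 126 114 141 140 138 133  77  60  65  66  63  87 139 130
  113 111 113 114]
 [148 148 131 129 126 114 140 140 139 134  85  75  59  56  59  88 139 136
  112 115 113 115]
 [150 148 126 130 126 116 141 139 139 131 102 123 101  73  59  89 138 136
  119 116 119 118]
 [147 145 122 124 124 113 141 140 136 135 103 126 124 125 125 113 140 137
  128 129 128 127]
 [148 145 123 124 124 113 141 140 139 133 103 128 126 124 130 133 140 138
  130 129 129 130]
 [150 146 129 124 123 112 142 139 137 132 103 126 126 128 127 132 138 139
  131 129 128 130]
 [151 147 129 125 124 112 141 138 138 133 102 124 123 128 131 133 140 137
  129 131 129 129]
 [150 147 126 124 125 112 140 140 139 134 104 126 126 127 127 132 140 137
  129 129 128 129]]
[[148 149 150 151 149 133 116 114 114 112]
 [148 149 150 150 148 131 115 114 112 113]
 [151 152 152 151 147 133 115 115 112 113]]
[[128 127 128 141 148  86  66  64  99 135 140 138 118 148 151 149]
 [128 131 131 136 146  81  64  65 100 135 140 139 119 150 151 151]
 [130 130 130 137 147  85  67  65 102 137 138 138 119 147 154 152]]
```

```bash
python3 - <<'E'
from h import *
g=cv2.GaussianBlur(np.load('pics/t1.npz')['p'].astype(np.float32).mean(2),(0,0),.7)
def cross(a,i0,thr=None):
    # steepest location via gradient centroid
    d=np.abs(np.diff(a)); 
    k=np.argmax(d); lo,hi=max(0,k-1),min(len(d),k+2); w=d[lo:hi]
    return i0+.5+(w*np.arange(lo,hi)).sum()/w.sum()
def fit(xs,ys):
    for _ in range(3):
        p=np.polyfit(xs,ys,1); r=np.abs(ys-np.polyval(p,xs)); m=r<max(.15,2*np.median(r)); xs,ys=xs[m],ys[m]
    return p,len(xs),r.mean()
X=np.arange(360,412)
for n,a,b,z in(('roofL',185,191,.082),('roofR',226,231,.082)):
    p,k,r=fit(X,np.array([cross(g[a:b,x],a) for x in X])); q=[onz('top',x,np.polyval(p,x),z) for x in(360,410)]
    d=q[1]-q[0]; print(n,k,r,np.round(q,4),d[0]/-d[1])
Y=np.arange(184,236)
for n,a,b in(('barout',340,344),('barin',343,347)):
    p,k,r=fit(Y,np.array([cross(g[y,a:b],a) for y in Y])); q=[onz('top',np.polyval(p,y),y,.078) for y in(184,235)]
    d=q[1]-q[0]; print(n,k,r,np.round(q,4),'axis slope',-d[1]/-d[0])
for n,a,b in(('mouth',349,354),('back',412,419)):
    Y=np.arange(192,226)
    p,k,r=fit(Y,np.array([cross(g[y,a:b],a) for y in Y])); q=[onz('top',np.polyval(p,y),y,.082) for y in(192,225)]
    d=q[1]-q[0]; print(n,k,r,np.round(q,4),-d[1]/-d[0])
E
```

```text
roofL 47 0.20208718818770943 [[ 0.5788 -0.1133  0.082 ]
 [ 0.575  -0.2547  0.082 ]] -0.026737824201393253
roofR 52 0.009003784627763113 [[ 0.4621 -0.1091  0.082 ]
 [ 0.4597 -0.2476  0.082 ]] -0.017187127493280895
barout 38 0.1695946744448591 [[ 0.592  -0.0611  0.078 ]
 [ 0.446  -0.0594  0.078 ]] axis slope -0.011373509168655241
barin 39 0.03845588789456309 [[ 0.5918 -0.0717  0.078 ]
 [ 0.4459 -0.0675  0.078 ]] axis slope -0.029320345326312995
mouth 22 0.056222807739024334 [[ 0.5672 -0.0879  0.082 ]
 [ 0.4729 -0.0868  0.082 ]] -0.011665570625747817
back 25 0.05501251243709703 [[ 0.5641 -0.2665  0.082 ]
 [ 0.4699 -0.2644  0.082 ]] -0.02172466331049164
```

Emit:
servo_tool --motion '[-1,0.01,0,0.002,-0.013,-1,0.02,0,0.002,-0.026,-1,0.03,0,0.002,-0.039,-1,0.04,0,0.002,-0.052,-1,0.05,0,0.002,-0.065,-1,0.06,0,0.002,-0.078,-1,0.07,0,0.002,-0.091,-1,0.08,0,0.002,-0.104,-1,0.09,0,0.002,-0.117,-1,0.1,0,0.002,-0.13,-1,0.11,0,0.002,-0.143,-1,0.12,0,0.002,-0.156,-1,0.132,0,0.002,-0.173,-1,0.132,0,0.002,-0.173,-1,0.132,0,0.002,-0.173]'

```text
t: 4.75
position: [0.5284, 0.2557, 0.0182]
tool_rot: [-3.14, -0.001, -0.021]
force: [-0.7, 0.2, -2.1]
gripper_width: 0.0114
```

```bash
cat > look.py <<'E'
import sys
from h import *
k=sys.argv[1]
s=env.get_state(); print(s['t'],s['position'],s['tool_rot'],s['force'],s['gripper_width'],s['torque'])
p,d=snap('top','t'+k); q,_=snap('scene','s'+k)
a=cv2.resize(p[155:255,240:430,::-1],None,fx=4.2,fy=4.2,interpolation=cv2.INTER_CUBIC)
cv2.imwrite(f'pics/t{k}c.png',cv2.convertScaleAbs(a[:,:798],alpha=1.4))
a=cv2.resize(q[130:255,210:450,::-1],None,fx=3.3,fy=3.3,interpolation=cv2.INTER_CUBIC)
cv2.imwrite(f'pics/s{k}c.png',cv2.convertScaleAbs(a,alpha=1.4))
E
python3 look.py 2
```

```text
4.75 [0.52839101 0.25565397 0.01816562] [-3.13967195e+00 -1.33231662e-03 -2.05169626e-02] [-0.71380167  0.18026983 -2.06050271] 0.0114240702399758 [ 0.23629607  0.09042042 -0.05756669]
```

View pics/t2c.png

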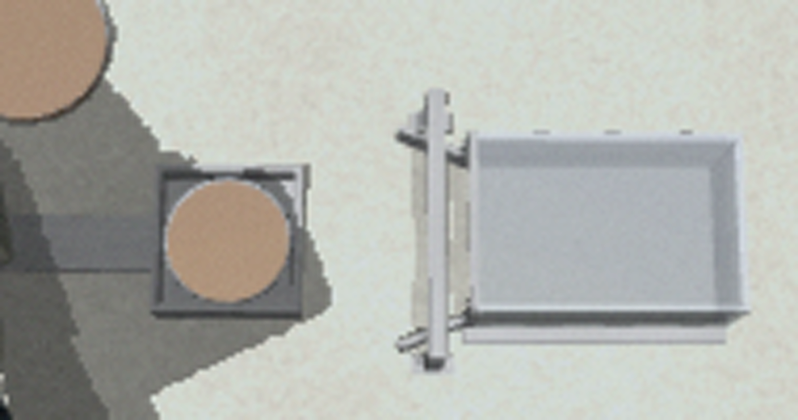

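View pics/s2c.png

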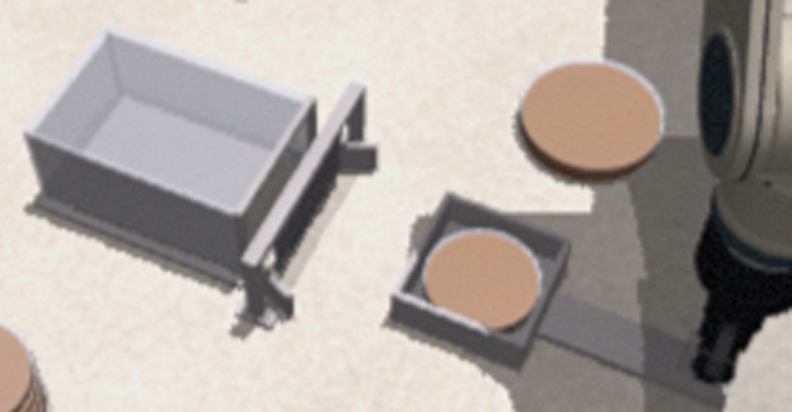

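```bash
python3 - <<'E'
from h import *
f=lambda u,v,z:onz('top',240+u/4.2-.38,155+v/4.2-.38,z)
q=np.array([f(u,v,.035) for u,v in((160,166),(309,165),(302,317),(152,318))]);print(q.round(4),q.mean(0))
for u,v,z in((436,90,.078),(436,367,.078),(472,133,.082),(473,318,.082),(742,137,.082),(747,310,.082)):print(f(u,v,z).round(4))
h=lambda u,v,z:onz('scene',210+u/3.3-.35,130+v/3.3-.35,z)
q=np.array([h(u,v,.035) for u,v in((446,193),(570,241),(523,358),(393,296))]);print(q.round(4),q.mean(0))
E
```

```text
[[0.5756 0.1248 0.035 ]
 [0.5745 0.0204 0.035 ]
 [0.4672 0.0265 0.035 ]
 [0.4683 0.1297 0.035 ]] [0.52142311 0.07536256 0.035     ]
[ 0.6154 -0.0676  0.078 ]
[ 0.4265 -0.0623  0.078 ]
[ 0.5838 -0.0908  0.082 ]
[ 0.458  -0.0874  0.082 ]
[ 0.5778 -0.2727  0.082 ]
[ 0.4602 -0.2684  0.082 ]
[[0.4713 0.028  0.035 ]
 [0.4752 0.13   0.035 ]
 [0.5844 0.1314 0.035 ]
 [0.574  0.0269 0.035 ]] [0.5261974  0.07909588 0.035     ]
```

Emit:
servo_tool --motion '[-1,0,-0.02,0.002,0,-1,0,-0.05,0.002,0,-1,0,-0.08,0.002,0,-1,0,-0.11,0.002,0,-1,0,-0.14,0.002,0,-1,0,-0.17,0.002,0,-1,0,-0.2,0.002,0,-1,0,-0.23,0.002,0,-1,0,-0.26,0.002,0,-1,-0.001,-0.28,0.002,0,-1,-0.002,-0.3,0.002,0,-1,-0.002,-0.31,0.002,0,-1,-0.002,-0.31,0.002,0]'

```text
t: 5.93
position: [0.5276, 0.1776, 0.0187]
tool_rot: [-3.14, -0.001, -0.02]
force: [0.2, 0.3, -2.9]
gripper_width: 0.0113
```

```bash
python3 look.py 3
```

```text
5.9333 [0.52761959 0.17762036 0.01866   ] [-3.13990181e+00 -1.05842322e-03 -2.04836077e-02] [ 0.20357545  0.28908798 -2.92430776] 0.011263267045388416 [0.28055103 0.04612833 0.01102539]
```

View pics/t3c.png

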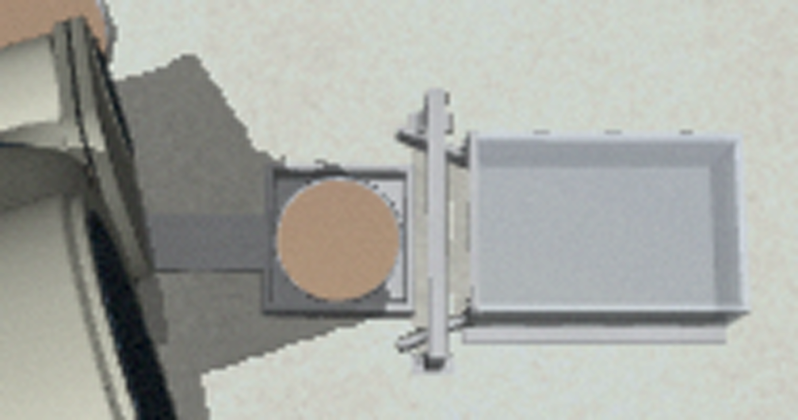

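View pics/s3c.png

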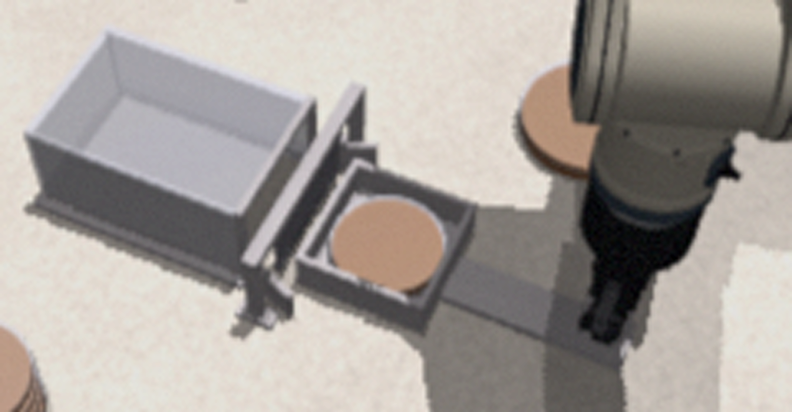

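```bash
python3 - <<'E'
from h import *
f=lambda u,v,z:onz('top',240+u/4.2-.38,155+v/4.2-.38,z)
q=np.array([f(u,v,.035) for u,v in((274,168),(414,167),(411,313),(263,315))]);print(q.round(4),q.mean(0))
h=lambda u,v,z:onz('scene',210+u/3.3-.35,130+v/3.3-.35,z)
q=np.array([h(u,v,.035) for u,v in((360,160),(476,204),(426,322),(297,258))]);print(q.round(4),q.mean(0))
E
```

```text
[[ 0.5728  0.0449  0.035 ]
 [ 0.5718 -0.0532  0.035 ]
 [ 0.4687 -0.0485  0.035 ]
 [ 0.4691  0.0533  0.035 ]] [ 0.52061025 -0.00086903  0.035     ]
[[ 0.4688 -0.0455  0.035 ]
 [ 0.4717  0.0529  0.035 ]
 [ 0.5847  0.0573  0.035 ]
 [ 0.5722 -0.0514  0.035 ]] [0.52433205 0.00332423 0.035     ]
```

Emit:
servo_tool --motion '[-1,0.001,-0.01,-0.002,0,-1,0.002,-0.02,-0.003,0,-1,0.003,-0.03,-0.003,0,-1,0.003,-0.04,-0.003,0,-1,0.003,-0.05,-0.003,0,-1,0.003,-0.06,-0.003,0,-1,0.003,-0.07,-0.003,0,-1,0.003,-0.08,-0.003,0,-1,0.002,-0.09,-0.003,0,-1,0.002,-0.1,-0.003,0]'

```text
t: 6.87
position: [0.5282, 0.1529, 0.0179]
tool_rot: [-3.14, -0.001, -0.02]
force: [-0.7, 1.3, -1.6]
gripper_width: 0.0115
```

Emit:
servo_tool --motion '[-1,0,-0.01,0,0,-1,0,-0.02,0,0,-1,0,-0.03,0,0,-1,0,-0.04,0,0,-1,-0.001,-0.05,0,0,-1,-0.001,-0.06,0,0,-1,-0.001,-0.07,0,0,-1,-0.001,-0.08,0,0,-1,-0.002,-0.09,0,0,-1,-0.002,-0.1,0,0,-1,-0.002,-0.11,0,0,-1,-0.002,-0.12,0,0,-1,-0.003,-0.13,0,0,-1,-0.003,-0.14,0,0,-1,-0.003,-0.15,0,0,-1,-0.003,-0.16,0,0]'

```text
t: 8.2
position: [0.5274, 0.1126, 0.0179]
tool_rot: [-3.14, -0.001, -0.02]
force: [1.3, 2.2, -1.9]
gripper_width: 0.0115
```

```bash
python3 look.py 4
```

```text
8.2 [0.52740411 0.11264763 0.01794781] [-3.13974560e+00 -1.21891482e-03 -2.02161497e-02] [ 1.25453517  2.20681726 -1.91109596] 0.011528667377062093 [ 0.30659088  0.07745748 -0.06922485]
```

View pics/t4c.png

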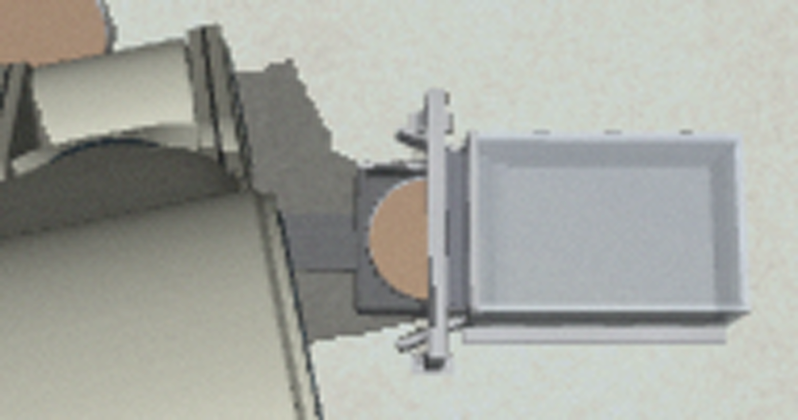

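View pics/s4c.png

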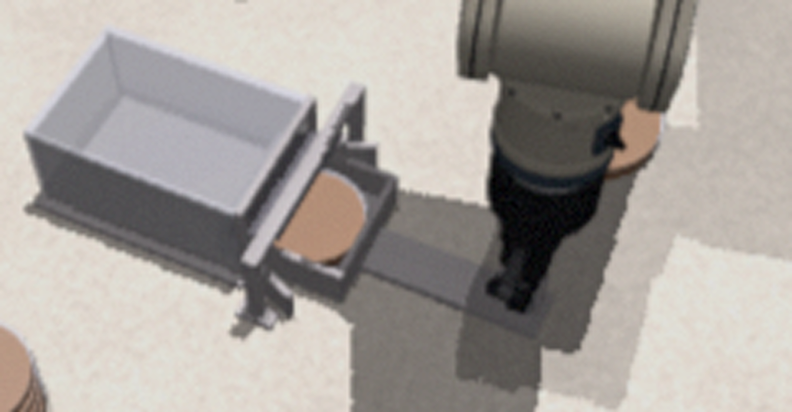

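Emit:
servo_tool --motion '[-1,0,-0.01,0,0,-1,0,-0.02,0,0,-1,0,-0.03,0,0,-1,0,-0.04,0,0,-1,-0.001,-0.05,0,0,-1,-0.001,-0.06,0,0,-1,-0.001,-0.07,0,0,-1,-0.001,-0.08,0,0,-1,-0.002,-0.09,0,0,-1,-0.002,-0.1,0,0,-1,-0.002,-0.11,0,0,-1,-0.002,-0.12,0,0]'

```text
t: 9.3
position: [0.5268, 0.0821, 0.0179]
tool_rot: [-3.14, -0.001, -0.02]
force: [0.4, 2.5, -1.9]
gripper_width: 0.0114
```

Emit:
servo_tool --motion '[-1,0,-0.01,0,0,-1,0,-0.02,0,0,-1,0,-0.03,0,0,-1,0,-0.04,0,0,-1,-0.001,-0.05,0,0,-1,-0.001,-0.06,0,0,-1,-0.001,-0.07,0,0,-1,-0.001,-0.08,0,0,-1,-0.002,-0.09,0,0,-1,-0.002,-0.1,0,0,-1,-0.002,-0.11,0,0,-1,-0.002,-0.12,0,0]'

```text
t: 10.3
position: [0.5262, 0.0518, 0.0179]
tool_rot: [-3.14, -0.001, -0.02]
force: [0.2, 1.7, -2.3]
gripper_width: 0.0114
```

```bash
python3 look.py 5
```

```text
10.3 [0.52617906 0.05180172 0.01786963] [-3.14014885e+00 -7.54591389e-04 -2.02990527e-02] [ 0.24906236  1.69688153 -2.2869269 ] 0.01140149248274272 [ 0.33392521  0.02444922 -0.00230311]
```

View pics/t5c.png

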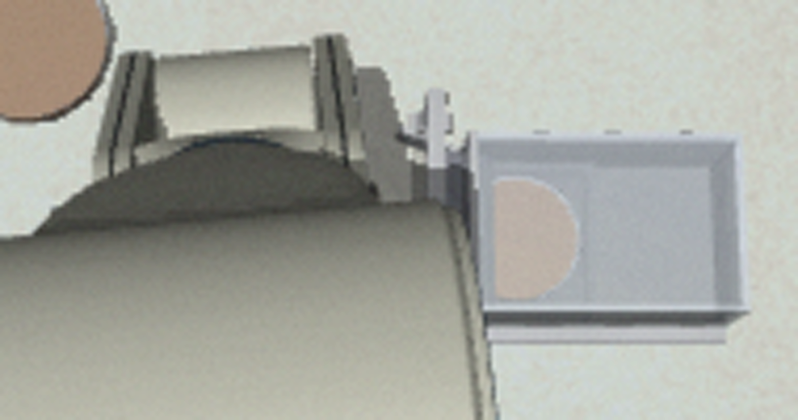

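View pics/s5c.png

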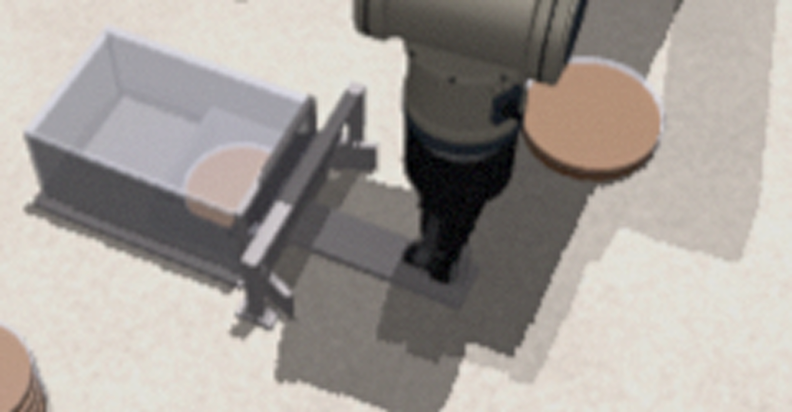

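Emit:
servo_tool --motion '[-1,0,-0.01,0,0,-1,0,-0.02,0,0,-1,0,-0.03,0,0,-1,0,-0.04,0,0,-1,-0.001,-0.05,0,0,-1,-0.001,-0.06,0,0,-1,-0.001,-0.07,0,0,-1,-0.001,-0.08,0,0,-1,-0.002,-0.09,0,0,-1,-0.002,-0.1,0,0,-1,-0.002,-0.11,0,0,-1,-0.002,-0.12,0,0]'

```text
t: 11.4
position: [0.5256, 0.0213, 0.0178]
tool_rot: [-3.14, -0.001, -0.02]
force: [-0.8, 1.6, -2.1]
gripper_width: 0.0112
```

Emit:
servo_tool --motion '[-1,0,-0.01,0,0,-1,0,-0.02,0,0,-1,0,-0.03,0,0,-1,0,-0.04,0,0,-1,-0.001,-0.05,0,0,-1,-0.001,-0.06,0,0,-1,-0.001,-0.07,0,0,-1,-0.001,-0.076,0,0,-1,-0.001,-0.076,0,0,-1,-0.001,-0.076,0,0]'

```text
t: 12.23
position: [0.5253, 0.0019, 0.0178]
tool_rot: [-3.141, -0.0, -0.021]
force: [0.0, -0.9, -2.4]
gripper_width: 0.0117
```

```bash
python3 look.py 6
```

```text
12.2333 [0.52530138 0.00194256 0.0177835 ] [-3.14070200e+00 -4.39918797e-04 -2.05458360e-02] [ 2.26104191e-04 -9.11807583e-01 -2.42781452e+00] 0.011662477513568631 [-0.06804728 -0.01075247 -0.01391988]
```

View pics/t6c.png

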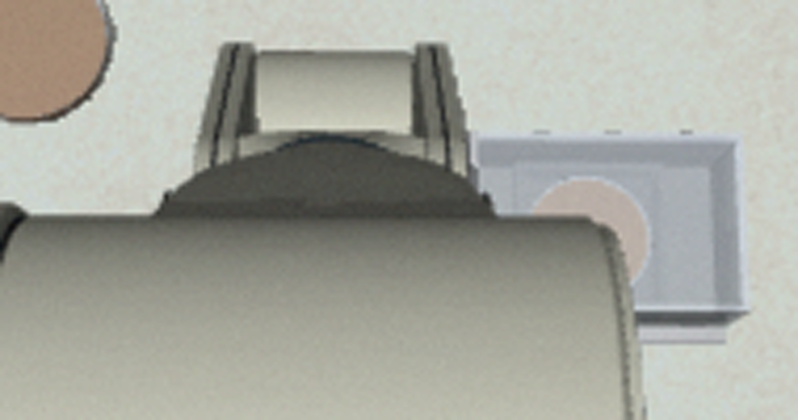

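View pics/s6c.png

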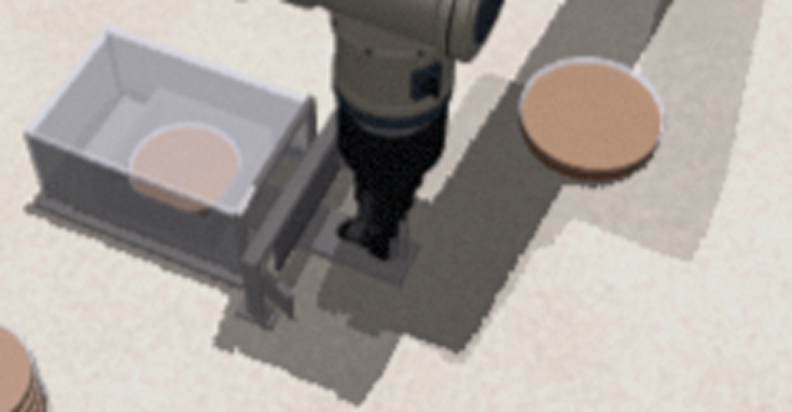

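```bash
python3 - <<'E'
from h import *
p,_=snap('wrist','w6')
a=[cv2.resize(cv2.imread(f'pics/{k}.png')[150:235,275:325],None,fx=5,fy=5,interpolation=cv2.INTER_CUBIC) for k in('s2','s5','s6')]
cv2.imwrite('pics/cmp.png',cv2.convertScaleAbs(np.hstack(a),alpha=1.8))
E
```

```text
(no output)
```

View pics/cmp.png

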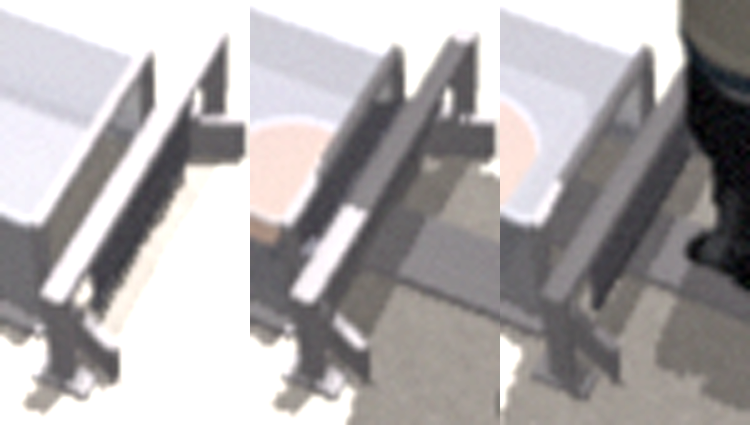

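View pics/w6.png

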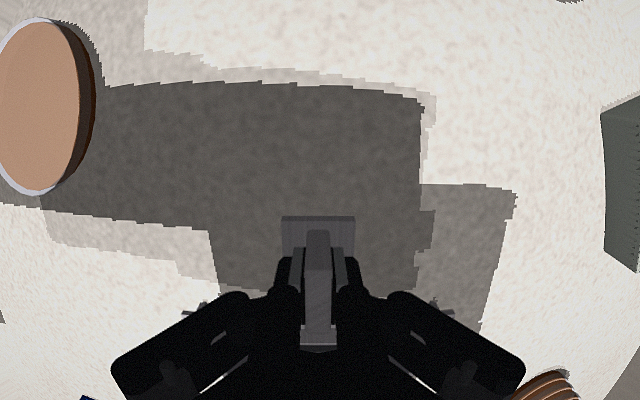

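Emit:
servo_tool --motion '[-1,0,0.01,0,0,-1,0,0.02,0,0,-1,0,0.03,0,0,-1,0,0.04,0,0,-1,0.001,0.05,0,0,-1,0.001,0.06,0,0,-1,0.001,0.07,0,0,-1,0.001,0.08,0,0,-1,0.002,0.09,0,0,-1,0.002,0.1,0,0,-1,0.002,0.11,0,0,-1,0.002,0.12,0,0,-1,0.003,0.13,0,0,-1,0.003,0.14,0,0]'

```text
t: 13.55
position: [0.5261, 0.0374, 0.0178]
tool_rot: [-3.141, -0.0, -0.02]
force: [0.4, -1.2, -2.5]
gripper_width: 0.0112
```

Emit:
servo_tool --motion '[-1,0,0.004,0,0,-1,0,0.008,0,0,-1,0,0.012,0,0,-1,0,0.016,0,0,-1,0,0.02,0,0,-1,0,0.024,0,0,-1,0.001,0.028,0,0,-1,0.001,0.032,0,0]'

```text
t: 14.22
position: [0.5264, 0.0455, 0.0178]
tool_rot: [-3.141, -0.0, -0.021]
force: [-0.1, -0.9, -2.2]
gripper_width: 0.0118
```

Emit:
servo_tool --motion '[-1,0,0.002,-0.001,0,-1,0,0.004,-0.001,0,-1,0,0.006,-0.001,0,-1,0,0.008,-0.001,0,-1,0,0.01,-0.001,0,-1,0,0.012,-0.001,0,-1,0,0.014,-0.001,0,-1,0,0.016,-0.001,0,-1,0,0.018,-0.001,0,-1,0,0.02,-0.001,0]'

```text
t: 15.05
position: [0.5265, 0.0505, 0.0176]
tool_rot: [-3.141, -0.001, -0.02]
force: [0.0, -1.9, -0.5]
gripper_width: 0.0117
```

Emit:
servo_tool --motion '[-1,0,0.002,0,0,-1,0,0.004,0,0,-1,0,0.006,0,0,-1,0,0.008,0,0,-1,0,0.01,0,0,-1,0,0.012,0,0]'

```text
t: 15.55
position: [0.5265, 0.0535, 0.0176]
tool_rot: [-3.141, -0.001, -0.02]
force: [0.5, -3.2, 0.2]
gripper_width: 0.0113
```

Emit:
servo_tool --motion '[-1,0,0.002,0,0,-1,0,0.004,0,0,-1,0,0.006,0,0]'

```text
t: 15.8
position: [0.5265, 0.0551, 0.0176]
tool_rot: [-3.141, -0.001, -0.021]
force: [0.4, -2.1, 0.8]
gripper_width: 0.0112
```

Emit:
servo_tool --motion '[-1,0,0.001,0,0,-1,0,0.002,0,0,-1,0,0.003,0,0,-1,0,0.004,0,0]'

```text
t: 16.13
position: [0.5265, 0.0561, 0.0176]
tool_rot: [-3.141, -0.001, -0.02]
force: [0.3, -2.6, 0.5]
gripper_width: 0.0116
```

Emit:
servo_tool --motion '[-1,0,0.001,0,0,-1,0,0.002,0,0,-1,0,0.003,0,0]'

```text
t: 16.38
position: [0.5265, 0.0569, 0.0176]
tool_rot: [-3.141, -0.001, -0.02]
force: [0.8, -3.5, 1.1]
gripper_width: 0.0116
```

Emit:
servo_tool --motion '[-1,0,0.001,0,0,-1,0,0.002,0,0]'

```text
t: 16.55
position: [0.5265, 0.0574, 0.0176]
tool_rot: [-3.141, -0.001, -0.02]
force: [0.2, -2.9, 0.8]
gripper_width: 0.0118
```

Emit:
servo_tool --motion '[-1,0,0.001,0,0,-1,0,0.002,0,0]'

```text
t: 16.72
position: [0.5265, 0.0579, 0.0176]
tool_rot: [-3.141, -0.001, -0.02]
force: [1.2, -3.1, 0.5]
gripper_width: 0.0116
```

Emit:
servo_tool --motion '[-1,0,0.001,0,0,-1,0,0.002,0,0]'

```text
t: 16.88
position: [0.5264, 0.0582, 0.0176]
tool_rot: [-3.141, -0.0, -0.02]
force: [-0.3, -7.3, 1.9]
gripper_width: 0.0114
```

Emit:
servo_tool --motion '[-1,0,0.001,0,0]'

```text
t: 16.97
position: [0.5264, 0.0582, 0.0176]
tool_rot: [-3.141, -0.001, -0.02]
force: [-0.1, -5.9, -0.0]
gripper_width: 0.0115
```

Emit:
servo_tool --motion '[-1,0,0.0012,0,0,-1,0,0.0015,0,0,-1,0,0.0015,0,0]'

```text
t: 17.22
position: [0.5264, 0.0582, 0.0176]
tool_rot: [3.141, -0.0, -0.02]
force: [-0.8, -6.3, 1.5]
gripper_width: 0.0115
```

Emit:
servo_tool --motion '[-1,0,0.0018,0,0,-1,0,0.0022,0,0,-1,0,0.0022,0,0,-1,0,0.0022,0,0]'

```text
t: 17.55
position: [0.5263, 0.0583, 0.0176]
tool_rot: [3.141, -0.0, -0.02]
force: [0.1, -5.7, 1.2]
gripper_width: 0.0115
```

Emit:
servo_tool --motion '[-1,0,0.002,0,0,-1,0,0.003,0,0,-1,0,0.003,0,0]'

```text
t: 17.8
position: [0.5262, 0.0583, 0.0176]
tool_rot: [3.14, -0.0, -0.019]
force: [-0.8, -8.3, 1.8]
gripper_width: 0.0119
```

Emit:
servo_tool --motion '[-1,0,0.002,0,0,-1,0,0.003,0,0,-1,0,0.004,0,0,-1,0,0.004,0,0,-1,0,0.004,0,0]'

```text
t: 18.22
position: [0.5261, 0.0584, 0.0176]
tool_rot: [3.139, 0.0, -0.019]
force: [0.3, -11.1, 0.6]
gripper_width: 0.0113
```

Emit:
servo_tool --motion '[-1,0,0.0038,0,0,-1,0,0.0038,0,0,-1,0,0.0038,0,0,-1,0,0.0038,0,0,-1,0,0.0038,0,0,-1,0,0.0038,0,0,-1,0,0.0038,0,0,-1,0,0.0038,0,0]'

```text
t: 18.88
position: [0.526, 0.0584, 0.0176]
tool_rot: [3.138, 0.0, -0.019]
force: [-0.0, -10.5, 2.6]
gripper_width: 0.0117
```

Emit:
servo_tool --motion '[-1,0,0,0,0,-1,0,-0.0015,0,0,-1,0,-0.0015,0,0,-1,0,-0.0015,0,0]' --newtons 20

```text
t: 19.22
position: [0.5259, 0.0581, 0.0176]
tool_rot: [3.138, 0.0, -0.019]
force: [-0.2, -2.2, 0.7]
gripper_width: 0.0116
```

Emit:
servo_tool --motion '[-0.7,0,0,0,0,-0.5,0,0,0,0,-0.2,0,0,0,0,0.1,0,0,0,0,0.4,0,0,0,0,0.4,0,0,0,0,0.4,0,0,0,0,0.4,0,0,0,0]'

```text
t: 19.88
position: [0.526, 0.0581, 0.0176]
tool_rot: [3.138, 0.0, -0.019]
force: [-0.6, -0.5, -0.2]
gripper_width: 0.06
```

```bash
python3 look.py 7
```

```text
19.8833 [0.52599948 0.05813078 0.01762247] [ 3.13838249e+00  2.88212509e-04 -1.87231164e-02] [-0.56887949 -0.48123618 -0.1526806 ] 0.0599644798808512 [ 0.04667302 -0.0005839  -0.00541975]
```

View pics/s7c.png

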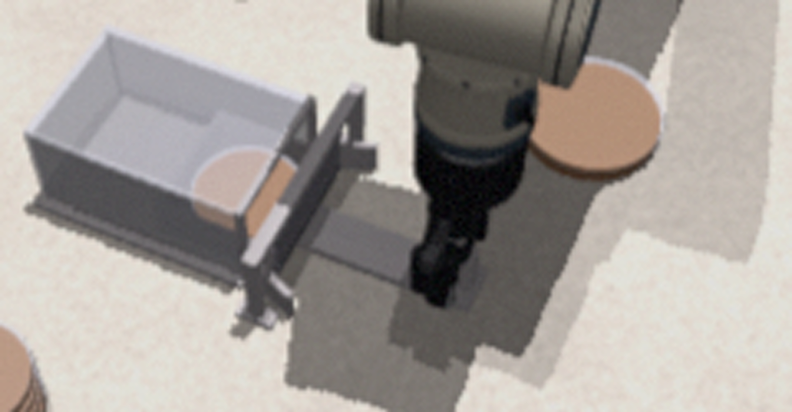

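The fingers are clear and the flap is shut, with the tray behind it at crop (250,185). Next I rise straight up, then back off toward +y.

Emit:
servo_tool --motion '[0.4,0,0,0.05,0,0.4,0,0,0.1,0,0.4,0,0,0.18,0,0.4,0,0,0.28,0,0.4,0,0,0.38,0,0.4,0,0,0.48,0,0.4,0,0,0.58,0,0.4,0,0.1,0.7,0,0.4,0,0.25,0.8,0,0.4,0,0.4,0.8,0,0.4,0,0.55,0.8,0,0.4,0,0.7,0.8,0,0.4,0,0.85,0.8,0,0.4,0,0.95,0.8,0,0.4,0,0.95,0.8,0,0.4,0,0.95,0.8,0,0.4,0,0.95,0.8,0]'

```text
t: 21.4
position: [0.5257, 0.2951, 0.2184]
tool_rot: [3.138, -0.0, -0.018]
force: [0.0, -1.1, 0.2]
gripper_width: 0.0596
```

```bash
python3 look.py 8
```

```text
21.4 [0.52570201 0.29506426 0.21839497] [ 3.13821303e+00 -7.34547539e-06 -1.83803932e-02] [ 0.03842814 -1.07645583  0.18499196] 0.05964975050940354 [-0.08000305  0.01676494 -0.00219378]
```

View pics/s8c.png

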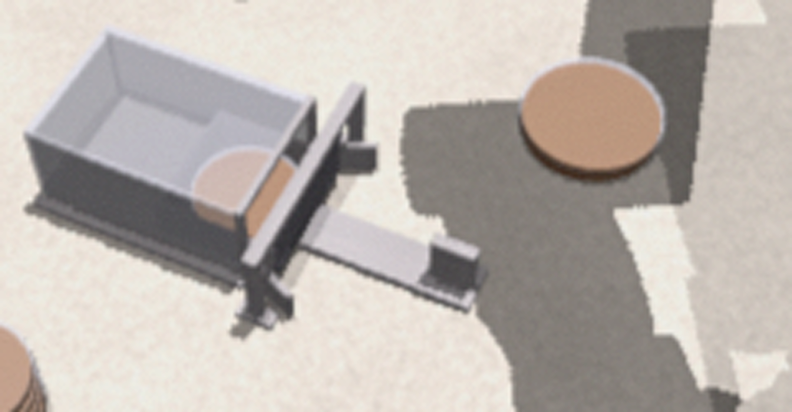

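View pics/t8c.png

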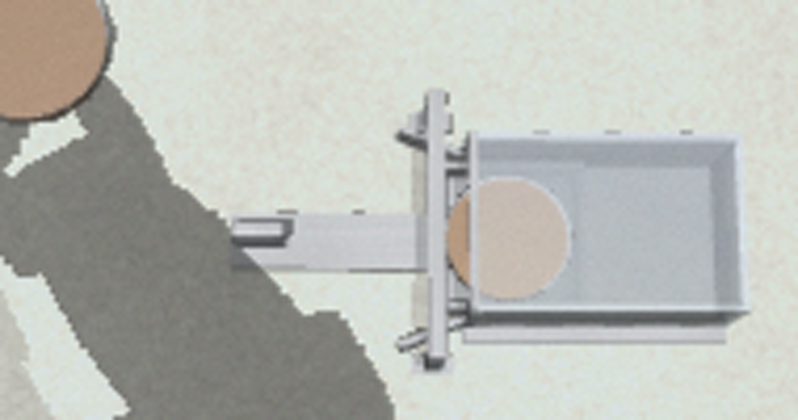

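The flap hangs shut with the tray behind it, and only the tail and fin are in front, in line with the hood. The dish lies flat at top crop (510,238). I'm handing the job in.

```bash
python3 -c "
from h import *
print(env.finish_job())"
```

```text
the job is handed in; nothing more can be done
None
```

The carrier is in the hood behind the shut flap, released, and the job was handed in at about 21.5 s of the 67 s allowed. No verdict is reported.

- **Push:** I gripped the fin, lined the carrier up with the hood, and slid it in until its rear was about 56 mm past the flap. The pictures showed the flap open on the tray, then shut again behind it.
- **Pull-back and tug:** The tray met the flap at tool y = 0.058, which agrees with the flap position found in the images to about 1 mm. The wrist read −11.1 N and then −10.5 N at the start and end of a hold of about 0.65 s. Sliding had read about −2.8 N, so the tug was roughly 8 N on the flap.
- **Last pictures:** They show the flap shut, only the tail in front of it, the carrier in line with the hood, the dish flat in the tray, and the arm clear. I judged these by eye and did not measure the final angle or the dish's offset.
- **Disagreements:** Force readings wander by about 1 N. On the way in I pulled up by about 2 to 3 N, so the sliding force then read under 2.5 N. I lowered the tool slightly before the tug. The top and scene cameras disagreed by 2 to 4 mm sideways, but I saw no jamming at the hood.

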